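Clear a jammed setting block from a tipping tube

TASK

A brass setting block is stuck in the bottom of the clear square tube on the tipping stand. First tip the tube over until it lies level on its stop; then slide the pusher out from under the white riser, put it down on the bench and take it again by its orange handle, and push it through the mouth of the tube until the block has come right out of the far end into the catch tray. The tube stays tipped, the pusher may be left in it; do not disturb the mug, the wash bottle or the brass weight.

Things in the scene. Friction and masses are not known exactly. Their poses are not given: they have to be found in the camera images.
- stand: Fixed tipping stand, aluminium base 260 x 100 x 12 mm with two grey side cheeks (122 mm high, 42 mm long, outer faces 85 mm apart) that carry the tube's pivot. Origin on the bench under the pivot; its x axis is level and points from the pivot to the catch tray, z up. When tipped, the tube lies along x with its mouth towards -x (rubber-topped stop post at x = -52 mm) and its exit towards the tray at +x.
- pivot (a point): Pivot axis of the tube, in the middle of the tube, 95 mm above the bench; the axis runs along the stand's y. Axes as the stand's.
- tube (a joint): Tip angle of the tube: 0 upright with its mouth up (as at the start), 1.571 level on the stop. It tips only towards the stand's -x side (mouth to -x). Friction (0.25 N m) holds it where it is left; pushing about 7 N near the mouth tips it. It carries a clear square tube 44 mm outside, 36 mm bore, 140 mm long, with 48 mm wide blue end collars 8 mm long, pivoted in its middle. Upright, its lower end stands 13 mm above the base, so nothing can leave it.
- tube_mouth (a point): Centre of the tube's mouth (70 mm from the pivot). Its z axis points out of the mouth along the tube.
- tube_exit (a point): Centre of the tube's other, lower end (70 mm from the pivot), open too.
- jam_center (a point): Centre of the jammed brass block, 30 x 30 x 60 mm, z along its length; 0.18 kg. It starts 5 mm inside the exit end, its near end 75 mm below the mouth, held by two orange sprung rollers (centre 115 mm below the mouth, gripping it from the sides with about 6 N each; it takes about 6 to 12 N to push out).
- tray_floor (a point): Centre of the catch tray's rubber floor, 72 mm above the bench (5 mm below the tube's bore when that is level), 128 mm along the stand's +x from the pivot; floor 104 x 84 mm, open towards the tube, fences 19 mm high on the other three sides.
- riser: Fixed white bench riser, 100 mm along its x, 120 mm along its y, 48 mm high with a 5 mm top and a leg at each y side; open at both x ends, clear height 43 mm. Origin on the bench at its centre. The pusher sticks out of its +x end, with its handle and 37 to 47 mm of shaft under it.
- pusher_handle (a point): Centre of the pusher's orange handle, 45 mm along x, 48 mm wide (y), 24 mm high, too wide for the tube. The pusher lies flat on the bench, this point 12 mm up; x points to its tip. Whole pusher 200 mm long, 0.12 kg.
- pusher_shaft (a point): Point on the pusher's steel shaft (14 mm round, 135 mm long) 107.5 mm from the handle's centre towards the tip; it is outside the riser at the start. Axes as the handle's.
- pusher_tip (a point): Front face of the pusher's black head (20 mm long, 24 mm wide, 24 mm high), 155 mm ahead of the handle's front face. Axes as the handle's.
- mug: White mug with handle, 92 x 127 x 95 mm, a bystander; origin under its centre.
- wash_bottle: Plastic wash bottle with a spout, 62 x 74 x 190 mm, a bystander; origin under its centre.
- weight_1: Brass check weight, 32 mm wide, 30 mm high, standing on the rear of the riser, a bystander; origin under its centre.

How it is judged:
By the outcome, as a careful person would: the job done as asked, in the order asked, and still so for the second after the job is handed in, with the robot touching nothing.
It also fails if it takes over 69 s, if anything falls off the work surface, if the arm or the gripper's body presses on something with over 40 N, if the wrist force passes 120 N, or if a joint passes its speed limit or range.

ROBOT

A 6-joint arm with a two-finger parallel gripper is mounted at the origin on the work surface; the furniture and walls round the work are solid. World frame = base frame: x ahead of the robot, y to its left, z up, the work surface at z = 0. Lengths are in m, angles in rad, forces in N, time in s.
With the tool pointing down it reaches from about 0.35 to 0.975 m from the base axis. Payload 4.9 kg.
Tool frame: the origin (TCP) lies at the very end of the fingers, on their centre line; the grasp point (between the pads) lies 19 mm behind it (ctrl.pinch_z is the distance from the TCP to the grasp point, in m); z points along the fingers, y is the direction in which the jaws open and shut (so a half turn about z gives the same grasp; the last joint's range is limited). The gripper opens to 85 mm and grips with 20 to 120 N. Pads are 22 mm wide; open, the fingers measure 114 mm over their backs; the gripper's body (76 mm by 85 mm) begins 54 mm behind the grasp point. The pads swing forward as they close: fully open they stand 13 mm farther back than shut.
Start: joints at [1.029, 0.053, 1.613, -0, 1.476, -0.119], TCP at [0.256, 0.57, 0.231] pointing down, gripper open.
Joint ranges: [-3.01, 3.01], [-1.01, 2.22], [0.06, 2.58], [-1.02, 4.17], [0.09, 2.62], [-3.14, 3.14]. Speed limits (rad/s): [2.57, 2.57, 3.14, 3.14, 3.14, 3.14].

INTERFACE

Orientations are given as a rotation vector (axis times angle).
In Python, from station import ctrl gives the robot as it stands.
- The arm moves only by the tool carry_out, never from a script. Its argument "series" is a list of rows, each a list of 7 numbers: the shift along the world's x, y, z each as a share of 0.025 m, from -1 to 1, then the turn, a rotation vector about the world's x, y, z each as a share of 0.1 rad, from -1 to 1, then the opening, from 0 (shut) to 1 (fully open). A call has 1 to 12 rows; each row shifts and turns the commanded pose from where the row before left it; what a row does not reach is not made up. A row lasts 1/10 s, in which the tool goes at most 50 mm and 8.59 degrees, less where a joint would pass 70% of its speed; a pose out of reach is approached as far as the arm can. A call with a number of a shift or a turn outside -1 to 1 is refused whole. A call with a gripper value outside its range is refused whole. The fingers move at their own pace and stop on an object; "grip_force" is the grip in N (left out, the last holds). Time passes only in rows, so rows that do not move let the fingers close. It gives the time, the measured TCP pose, the force and the opening at its end, in the units of the state.
- ctrl.get_obs(): the state, without advancing time (a new reading comes with each control period).
- ctrl.get_image(name): name is "scene" or "top"; returns a dict with "frame" (480x640x3 uint8, blue, green, red), "fx", "fy", "cx", "cy" (pixels), "k1" (the pictures are not rectified: a ray, as slopes to the right and down, at radius r is drawn at 1 + k1 r^2 times it, then the intrinsics apply), "R" (3x3) and "t" (3): a world point X has camera coordinates R X + t. Camera axes: x right, y down, z forward; pixel columns grow to the right and rows downward; lengths in m; the calibration is good to about 2 mm. A picture is of the moment at which its call begins. There is no depth.
- ctrl.finish_job(): hands the job in, once; it reports no verdict.
Trained networks look in a picture, given as the dict that the camera call returned (one of the last four; its "shot" number tells which), for a name from the list of things; names that differ only in an ending like _2 or _b are one class to them, and where a whole thing is asked for, a point or a joint stands for the part that bears it (a point fixed in the world has none). Each returns a list of dicts, best first, with "p" (0 to 1); they miss things now and then, are a little off and sometimes report something else, mostly with a low value. They report only what shows in the picture. A call takes as long as a camera call.
- ctrl.trace(picture, name): "mask" (480x640 bool, what is visible of it) and "rect" ([left, top, width, height] as shares, 0 to 1, of the picture: columns of its width, rows of its height, round what is visible of it).
- ctrl.mark_of(picture, name): "position" ([column, row] as shares, 0 to 1, of the picture: columns of its width, rows of its height: a listed point, or the origin of a listed thing).
The state is a dict: "t": time; "q": joint angles; "dq": joint speeds; "effort": joint torques, N m; "tool_pos": TCP position; "tool_rot": TCP orientation; "contact_force": force on the tool from outside, world axes, zero at the start; "wrist_torque": the same for the moment, N m; "opening": finger opening in m.
Only numpy, scipy, OpenCV 4.12 (cv2) and the standard library are available. Lean on these libraries where they do the work, as an engineer would, in place of code of your own. Each camera call takes 0.05 s, during which the arm holds its last target.

## Working session

There is one attempt and no reset: what is moved stays moved. The work goes in short steps, Python scripts to look and compute and a tool call to move; the robot and the scene stay as the last step left them, time stands still between calls to the robot, and variables do not carry over. Pictures are saved under pics/ and viewed, and the job is handed in when it is done.

Besides the shell and the picture viewer there is one more tool, called after ">>>" as name([rows], argument=value, ...), one row to a line, values as JSON. carry_out: Moves the arm, as the interface text tells. Shift numbers are shares of 0.025 m and turn numbers shares of 0.1 rad, none past 1 either way. Its arguments: {"type":"object","properties":{"series":{"type":"array"},"grip_force":{"type":"number"}},"required":["series"]}

```bash
mkdir -p pics; ls; python3 - <<'E'
from station import ctrl
import cv2
print(ctrl.get_obs())
for n in("scene","top"):
    im=ctrl.get_image(n); cv2.imwrite(f"pics/{n}0.png",im["frame"])
    print(n,{k:v for k,v in im.items() if k!="frame"})
    for th in "stand pivot tube tube_mouth tube_exit jam_center tray_floor riser pusher_handle pusher_shaft pusher_tip mug wash_bottle weight_1".split():
        print(th,[(round(d["p"],2),[round(d["position"][0]*640,1),round(d["position"][1]*480,1)]) for d in ctrl.mark_of(im,th)][:3])
E
```

```text
pics
{'t': 0.0, 'q': array([ 1.02899595e+00,  5.33418906e-02,  1.61430266e+00, -1.22632992e-05,
        1.47602557e+00, -1.18992480e-01]), 'dq': array([ 0.00017683, -0.00109553, -0.00125462,  0.00038139, -0.00020536,
       -0.0011972 ]), 'effort': array([-1.17653258e-04, -3.93684053e+01, -3.70173526e+01, -2.41246507e-04,
        7.21282893e-03, -3.72272530e-05]), 'tool_pos': array([0.25612081, 0.56941623, 0.23006715]), 'tool_rot': array([-0.65906807, -3.07100349,  0.00309233]), 'contact_force': array([-0.29699302,  0.31117271,  0.26823054]), 'wrist_torque': array([-0.02616255, -0.01844026,  0.03805244]), 'opening': 0.08571559501942783}
scene {'fx': 574.4631041284018, 'fy': 574.4631041284018, 'cx': 327.4839800017821, 'cy': 233.88020700819945, 'k1': -0.07734065559343563, 'R': array([[ 0.69952656, -0.71435459,  0.01897681],
       [-0.49708543, -0.50550218, -0.70524721],
       [ 0.5133894 ,  0.48390605, -0.70870746]]), 't': array([-0.29038724,  0.37785685,  1.08765697]), 'shot': 1}
stand [(0.82, [274.9, 234.9])]
pivot [(0.67, [269.8, 207.8])]Traceback (most recent call last):
  File "<stdin>", line 8, in <module>
ValueError: it knows: jam_center, mug, pivot, pusher_handle, pusher_shaft, pusher_tip, riser, stand, tray_floor, tube_exit, tube_mouth, wash_bottle, weight
```

```bash
cat > h.py <<'E'
from station import ctrl
import cv2, numpy as np
from scipy.spatial.transform import Rotation as Ro
def und(im,px):
    K=np.array([[im['fx'],0,im['cx']],[0,im['fy'],im['cy']],[0,0,1.]])
    p=cv2.undistortPoints(np.array([[px]],float),K,np.array([im['k1'],0,0,0,0]))[0,0]
    d=im['R'].T@np.array([p[0],p[1],1]); o=-im['R'].T@im['t']
    return o,d
def at_z(im,px,z):
    o,d=und(im,px); return o+d*(z-o[2])/d[2]
def tri(l):
    A=np.zeros((3,3));b=np.zeros(3)
    for o,d in l:
        d=d/np.linalg.norm(d);P=np.eye(3)-np.outer(d,d);A+=P;b+=P@o
    X=np.linalg.solve(A,b); return X,[np.linalg.norm(np.cross(X-o,d/np.linalg.norm(d)))for o,d in l]
def proj(im,X):
    K=np.array([[im['fx'],0,im['cx']],[0,im['fy'],im['cy']],[0,0,1.]])
    return cv2.projectPoints(np.array(X,float).reshape(-1,3),cv2.Rodrigues(im['R'])[0],im['t'],K,np.array([im['k1'],0,0,0,0]))[0][:,0]
def mk(im,n):
    r=ctrl.mark_of(im,n)
    return [(d['p'],[d['position'][0]*640,d['position'][1]*480]) for d in r]
def save(im,name): cv2.imwrite(f"pics/{name}.png",im['frame'])
Z={'stand':0,'pivot':.095,'tube_mouth':.165,'tube_exit':.025,'jam_center':.06,'tray_floor':.072,'riser':0,'pusher_handle':.012,'pusher_shaft':.012,'pusher_tip':.012,'mug':0,'wash_bottle':0,'weight':.048}
E
python3 - <<'E'
from h import *
ims=[ctrl.get_image(n) for n in("scene","top")]
for i,n in zip(ims,("scene","top")): save(i,n+"1"); print(n,-i['R'].T@i['t'])
for th,z in Z.items():
    rays=[];print(th,end=' ')
    for i in ims:
        m=mk(i,th)
        if m:
            print(round(m[0][0],2),np.round(m[0][1],1),np.round(at_z(i,m[0][1],z),4),end=' ');rays.append(und(i,m[0][1]))
    if len(rays)>1: print('TRI',*[np.round(x,4) for x in tri(rays)])
    else: print()
E
```

```text
scene [-0.16743083 -0.54275579  1.04282371]
top [0.37667932 0.11453627 1.00111252]
stand 0.86 [273.6 232.5] [0.493  0.2696 0.    ] 0.77 [245.6 254.2] [0.4741 0.2617 0.    ] TRI [0.4755 0.2554 0.0222] [0.0046 0.0046]
pivot 0.59 [270.5 207.9] [0.4841 0.2641 0.095 ] 0.71 [236.3 244.1] [0.4846 0.2666 0.095 ] TRI [0.4854 0.2667 0.0924] [0.0006 0.0006]
tube_mouth 0.58 [268.8 185.3] [0.4852 0.2662 0.165 ] 0.56 [229.9 242.8] [0.4785 0.2665 0.165 ] TRI [0.48   0.264  0.1693] [0.0027 0.0027]
tube_exit 0.97 [272.5 231.9] [0.4767 0.2537 0.025 ] 0.83 [242.3 251.8] [0.4767 0.2651 0.025 ] TRI [0.4806 0.2643 0.0145] [0.0037 0.0037]
jam_center 0.52 [271.  208.8] [0.5067 0.2905 0.06  ] 0.49 [244.8 247.9] [0.4812 0.2549 0.06  ] TRI [0.4747 0.2486 0.1083] [0.0015 0.0015]
tray_floor 0.91 [239.  187.9] [0.4924 0.398  0.072 ] 0.88 [175.3 243.8] [0.4862 0.3926 0.072 ] TRI [0.4856 0.3893 0.0814] [0.0006 0.0006]
riser 0.85 [371. 339.] [ 0.4249 -0.123   0.    ] 0.72 [423.7 277.1] [ 0.4301 -0.1239  0.    ] TRI [ 0.4285 -0.1231 -0.0028] [0.0022 0.0022]
pusher_handle 
pusher_shaft 0.89 [345.2 312. ] [ 0.4316 -0.039   0.012 ] 0.92 [377.4 281.8] [ 0.418  -0.0224  0.012 ] TRI [ 0.4262 -0.0301  0.0065] [0.0105 0.0105]
pusher_tip 0.82 [316.2 295.8] [0.4181 0.0393 0.012 ] 0.58 [349.7 282.6] [0.4155 0.0366 0.012 ] TRI [0.4154 0.0369 0.0165] [0.0002 0.0002]
mug 0.62 [276.2 201.1] [0.5784 0.3544 0.    ] 0.88 [204. 204.] [0.5835 0.3564 0.    ] TRI [ 0.5837  0.3586 -0.0059] [0.0014 0.0014]
wash_bottle 0.81 [316.6 205.9] [0.643  0.2641 0.    ] 0.64 [248.6 179.5] [0.6402 0.2606 0.    ] TRI [0.6387 0.2598 0.0055] [0.0001 0.0001]
weight 0.6 [393.8 330.3] [ 0.4482 -0.1617  0.048 ] 0.76 [445.7 270.8] [ 0.4411 -0.1579  0.048 ] TRI [ 0.444  -0.1602  0.0493] [0.0039 0.0039]
```

```bash
ls pics
```

```text
scene0.png
scene1.png
top1.png
```

View pics/scene1.png

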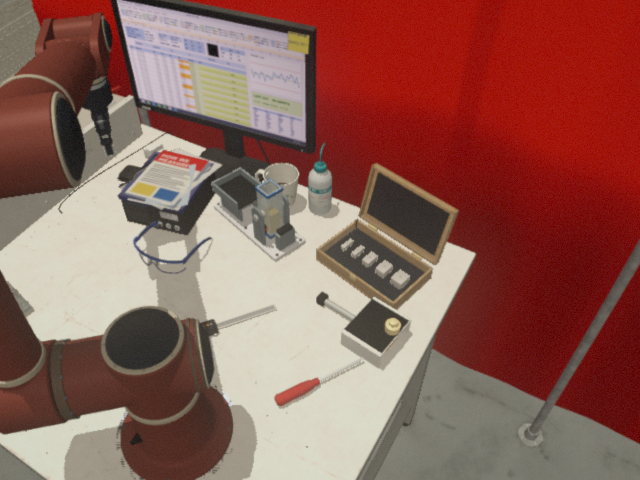

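View pics/top1.png

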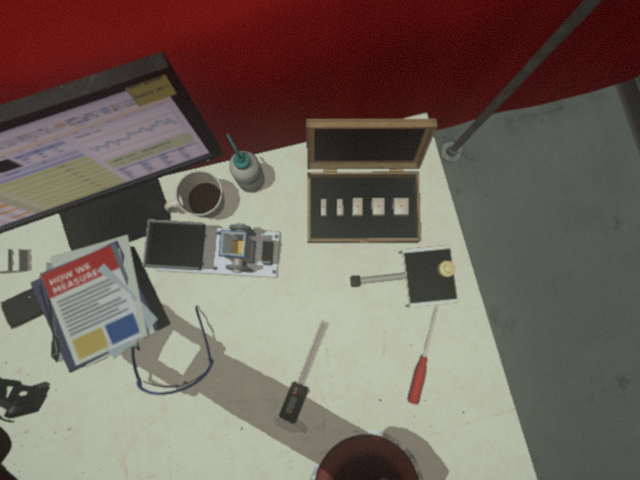

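```bash
python3 - <<'E'
import cv2
a=cv2.imread('pics/top1.png');
cv2.imwrite('pics/c1.png',cv2.resize(a[190:300,130:300],None,fx=4.7,fy=4.7,interpolation=cv2.INTER_CUBIC))
cv2.imwrite('pics/c2.png',cv2.resize(a[230:320,340:470],None,fx=6,fy=6,interpolation=cv2.INTER_CUBIC))
b=cv2.imread('pics/scene1.png')
cv2.imwrite('pics/c3.png',cv2.resize(b[150:270,200:340],None,fx=5,fy=5,interpolation=cv2.INTER_CUBIC))
cv2.imwrite('pics/c4.png',cv2.resize(b[270:370,300:430],None,fx=6,fy=6,interpolation=cv2.INTER_CUBIC))
E
```

```text
(no output)
```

View pics/c1.png

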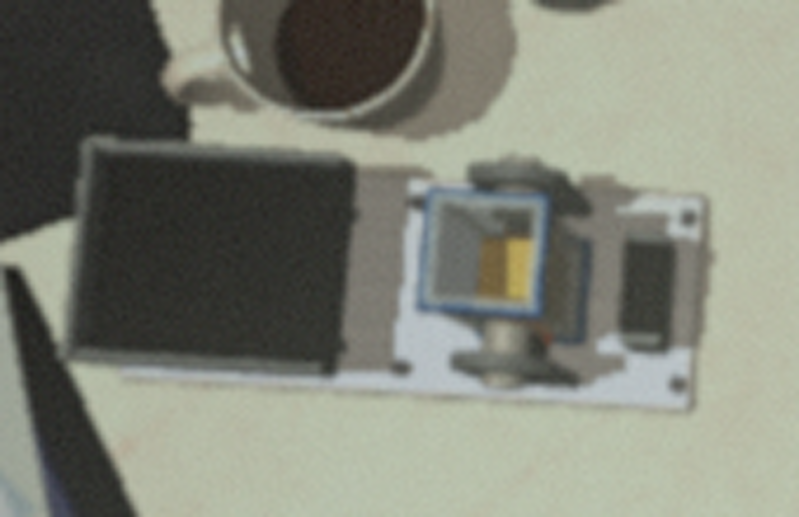

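View pics/c2.png

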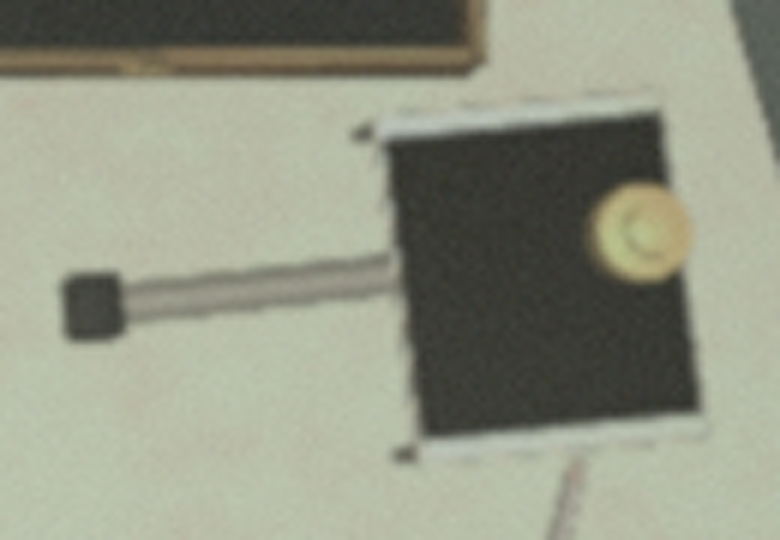

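View pics/c3.png

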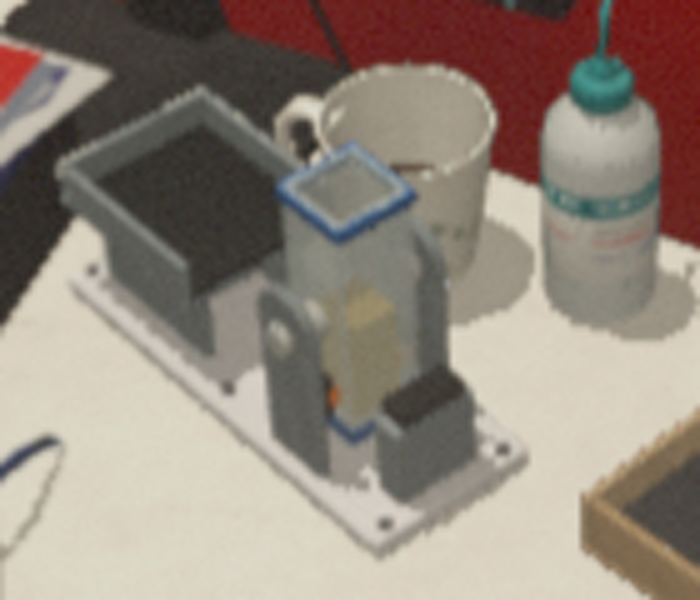

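View pics/c4.png

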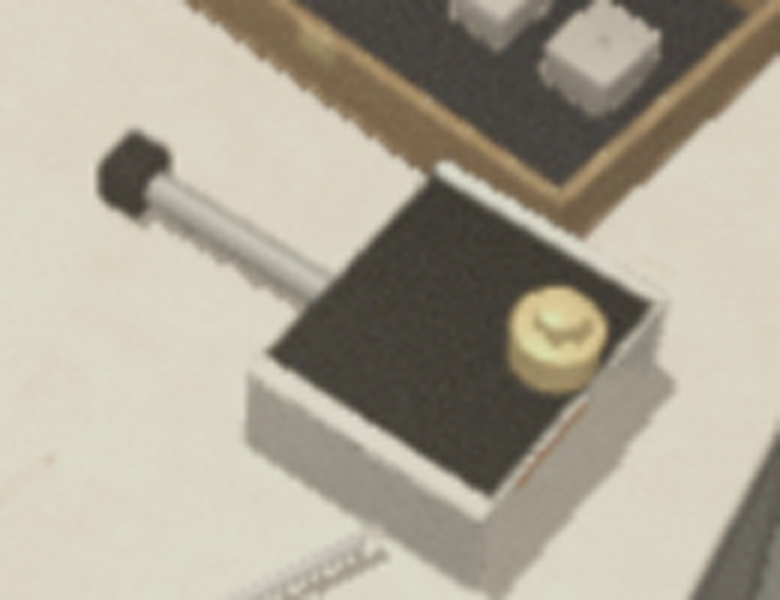

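```bash
python3 - <<'E'
from h import *
from scipy.optimize import least_squares
T=ctrl.get_image("top");S=ctrl.get_image("scene")
c1=lambda u,v:(130+(u+.5)/4.7-.5,190+(v+.5)/4.7-.5)
c3=lambda u,v:(200+(u+.5)/5-.5,150+(v+.5)/5-.5)
c2=lambda u,v:(340+(u+.5)/6-.5,230+(v+.5)/6-.5)
c4=lambda u,v:(300+(u+.5)/6-.5,270+(v+.5)/6-.5)
# stand; x left in img, y down in img
pts=[(T,c1(432,188),(24,-24,165)),(T,c1(550,193),(-24,-24,165)),(T,c1(543,318),(-24,24,165)),(T,c1(416,310),(24,24,165)),
(S,c3(350,143),(24,-24,165)),(S,c3(413,192),(-24,-24,165)),(S,c3(341,242),(-24,24,165)),(S,c3(279,188),(24,24,165)),
(T,c1(708,196),('b',-50,12)),(T,c1(690,410),('b',50,12)),(S,c3(380,545),('b',50,12)),(S,c3(527,438),('b',-50,12)),
(T,c1(88,140),(184,-46,93)),(T,c1(66,360),(184,46,93)),(S,c3(200,90),(184,-46,93)),(S,c3(60,165),(184,46,93))]
def f(p,out=False):
    r=[]
    R=Ro.from_euler('z',p[2]).as_matrix()
    for im,px,X in pts:
        X=[p[3] if X[0]=='b' else X[0]/1000,X[1]/1000,X[2]/1000]
        if X[0]>.15: X[0]=p[4]
        r.append(proj(im,R@X+[p[0],p[1],0])[0]-px)
    return np.array(r) if out else np.ravel(r)
s=least_squares(f,[.485,.266,np.pi/2,-.08,.184],loss='soft_l1')
print('stand',s.x,np.degrees(s.x[2]));print(np.round(f(s.x,1),1).tolist())
# pusher axis: shaft line at z .012
for im,a,b,n in((T,c2(125,302),c2(390,272),'T'),(S,c4(160,192),c4(318,285),'S')):
    A,B=at_z(im,a,.012),at_z(im,b,.012);d=A-B;print(n,A,B,'yaw',np.degrees(np.arctan2(d[1],d[0])))
# riser top corners z .048
for im,l in((T,[c2(375,118),c2(658,98),c2(418,462),c2(708,425)]),(S,[c4(437,165),c4(665,300),c4(247,365),c4(490,520)])):
    print([np.round(at_z(im,p,.048)[:2],4).tolist() for p in l])
# head top corners
for im,l in((T,[c2(64,277),c2(122,270),c2(68,342),c2(127,335)]),(S,[c4(135,130)])):
    print('head',[np.round(at_z(im,p,.024)[:2],4).tolist() for p in l])
o=ctrl.get_obs();print(Ro.from_rotvec(o['tool_rot']).as_matrix().round(3),o['t'])
E
```

```text
stand [ 0.47838846  0.26073376  1.53169874 -0.07090761  0.18224189] 87.75987338848755
[[-0.6, -0.5], [0.6, -0.1], [0.2, -0.5], [0.6, -0.2], [-0.0, 0.2], [0.4, 0.1], [-1.2, -0.7], [-1.7, 0.0], [-0.4, -0.9], [0.4, -0.1], [-1.5, 0.4], [-0.2, 1.9], [0.3, 0.0], [0.2, -0.3], [-0.2, -0.1], [-1.0, 0.0]]
T [0.4214681 0.0137851 0.012    ] [ 0.43347825 -0.08041832  0.012     ] yaw 97.2655398774937
S [0.42251299 0.0114768  0.012     ] [ 0.43294687 -0.06017992  0.012     ] yaw 98.2845725001292
[[0.4844, -0.0688], [0.4928, -0.1665], [0.3672, -0.082], [0.3812, -0.1805]]
[[0.4833, -0.071], [0.4949, -0.1692], [0.3689, -0.083], [0.3809, -0.1848]]
head [[0.4294, 0.0364], [0.4321, 0.0161], [0.4067, 0.035], [0.4094, 0.0143]]
head [[0.4301, 0.0326]]
[[-0.912  0.41   0.   ]
 [ 0.41   0.912 -0.   ]
 [-0.    -0.    -1.   ]] 1.65
```

>>> carry_out([
  [0.75,-0.8,0,0,0,-0.85,0],
  [0.75,-0.8,0,0,0,-0.85,0],
  [0.75,-0.8,0,0,0,-0.85,0],
  [0.75,-0.8,0,0,0,-0.85,0],
  [0.75,-0.8,0,0,0,-0.85,0],
  [0.75,-0.8,0,0,0,-0.85,0],
  [0.75,-0.8,0,0,0,-0.85,0],
  [0.75,-0.8,0,0,0,-0.85,0],
  [0.75,-0.8,0,0,0,-0.85,0],
  [0.75,-0.8,0,0,0,-0.85,0],
  [0.75,-0.8,0,0,0,-0.85,0],
  [0.75,-0.8,0,0,0,-0.85,0],
], grip_force=60)

```text
t: 2.85
tool_pos: [0.4821, 0.329, 0.2314]
tool_rot: [2.079, 2.355, 0.0]
contact_force: [0.4, -0.3, 0.8]
opening: -0.0001
```

>>> carry_out([
  [0,0,-0.9,0,0,0,0],
  [0,0,-0.9,0,0,0,0],
  [0,0,-0.9,0,0,0,0],
  [0,0,-0.6,0,0,0,0],
  [0,0,0,0,0,0,0],
  [0,-0.6,0,0,0,0,0],
  [0,-0.6,0,0,0,0,0],
  [0,-0.5,0,0,0,0,0],
  [0,-0.5,0,0,0,0,0],
])

```text
t: 3.75
tool_pos: [0.4826, 0.276, 0.1521]
tool_rot: [-2.075, -2.357, -0.012]
contact_force: [-1.7, 6.6, 5.4]
opening: 0.0004
```

>>> carry_out([
  [0,-0.4,0,0,0,0,0],
  [0,-0.4,0,0,0,0,0],
  [0,-0.4,-0.1,0,0,0,0],
  [0,-0.4,-0.1,0,0,0,0],
  [0,-0.4,-0.1,0,0,0,0],
])

```text
t: 4.25
tool_pos: [0.4827, 0.2255, 0.1438]
tool_rot: [2.075, 2.358, 0.01]
contact_force: [0.3, 4.5, 3.0]
opening: 0.0004
```

```bash
python3 - <<'E'
from h import *
S=ctrl.get_image("scene");T=ctrl.get_image("top")
a=cv2.resize(S['frame'][130:270,190:340],None,fx=2.6,fy=2.6);b=cv2.resize(T['frame'][190:330,150:300],None,fx=2.6,fy=2.6)
cv2.imwrite('pics/t2.png',np.hstack([a,b]))
E
```

```text
(no output)
```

View pics/t2.png

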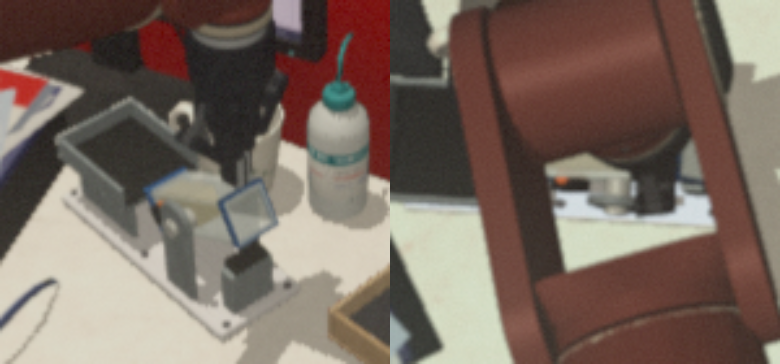

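>>> carry_out([
  [0,-0.2,-0.15,0,0,0,0],
  [0,-0.2,-0.2,0,0,0,0],
  [0,-0.2,-0.2,0,0,0,0],
  [0,-0.1,-0.2,0,0,0,0],
  [0,0,-0.1,0,0,0,0],
])

```text
t: 4.85
tool_pos: [0.4818, 0.206, 0.1197]
tool_rot: [2.073, 2.357, -0.003]
contact_force: [0.2, -2.2, 7.8]
opening: -0.0
```

>>> carry_out([
  [0,0,-0.08,0,0,0,0],
  [0,0,-0.08,0,0,0,0],
  [0,0,0,0,0,0,0],
])

```text
t: 5.15
tool_pos: [0.4818, 0.2051, 0.1169]
tool_rot: [2.072, 2.356, -0.007]
contact_force: [-2.6, -5.8, 11.2]
opening: -0.0002
```

>>> carry_out([
  [0,0,-0.08,0,0,0,0],
  [0,0,-0.08,0,0,0,0],
  [0,0,0,0,0,0,0],
])

```text
t: 5.45
tool_pos: [0.482, 0.2051, 0.1167]
tool_rot: [2.072, 2.357, -0.009]
contact_force: [-12.2, -8.6, 29.9]
opening: 0.0001
```

>>> carry_out([
  [0,0,0.5,0,0,0,0],
  [0,0,1,0,0,0,0.5],
  [0,-0.4,0.8,0,0,0,0.5],
  [-0.25,-1,0,0,0,0,0.5],
  [-0.25,-1,0,0,0,0,0.5],
  [-0.25,-1,0,0,0,0,0.5],
  [-0.25,-1,0,0,0,0,0.5],
  [-0.25,-1,0,0,0,0,0.5],
  [-0.25,-1,0,0,0,0,0.5],
  [-0.25,-1,0,0,0,0,0.5],
  [-0.25,-1,-0.5,0,0,0,0.5],
  [-0.25,-0.6,-0.5,0,0,0,0.5],
])

```text
t: 6.65
tool_pos: [0.4237, -0.0194, 0.1428]
tool_rot: [-2.075, -2.357, 0.005]
contact_force: [0.6, 0.5, -0.6]
opening: 0.0424
```

```bash
python3 - <<'E'
from h import *
S=ctrl.get_image("scene");T=ctrl.get_image("top")
a=cv2.resize(S['frame'][130:380,190:440],None,fx=1.6,fy=1.6);b=cv2.resize(T['frame'][150:400,190:440],None,fx=1.6,fy=1.6)
cv2.imwrite('pics/t3.png',np.hstack([a,b]))
print([at_z(T,p,.02).round(3) for p in ((309,241),(420,242))],ctrl.get_obs()['tool_pos'],ctrl.get_obs()['contact_force'])
E
```

```text
[array([0.502, 0.125, 0.02 ]), array([ 0.504, -0.113,  0.02 ])] [ 0.42205941 -0.01882272  0.14081929] [ 0.15695568  0.13757035 -0.21093554]
```

View pics/t3.png

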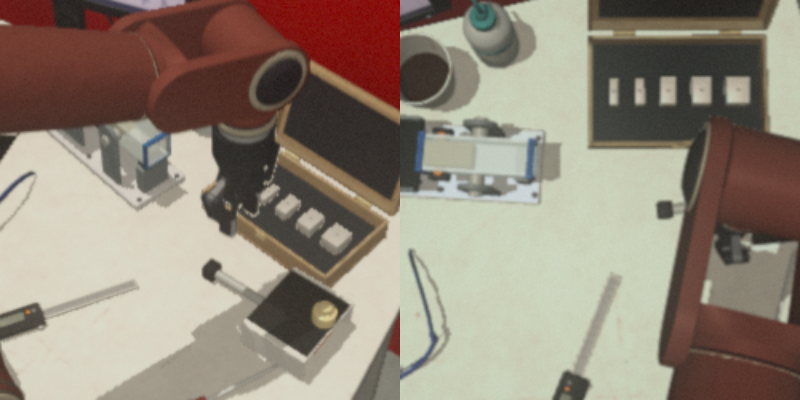

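>>> carry_out([
  [0.16,0,-1,0,0,0,0.5],
  [0,0,-1,0,0,0,0.5],
  [0,0,-1,0,0,0,0.5],
  [0,0,-1,0,0,0,0.5],
  [0,0,-0.7,0,0,0,0.5],
  [0,0,-0.4,0,0,0,0.5],
  [0,0,-0.25,0,0,0,0.5],
  [0,0,0,0,0,0,0.5],
], grip_force=40)

```text
t: 7.55
tool_pos: [0.4288, -0.0173, 0.0103]
tool_rot: [-2.073, -2.359, 0.001]
contact_force: [1.0, -0.4, -0.5]
opening: 0.0428
```

>>> carry_out([
  [-0.06,0,-0.14,0,0,0,0.5],
  [0,0,0,0,0,0,0],
  [0,0,0,0,0,0,0],
  [0,0,0,0,0,0,0],
  [0,0,0,0,0,0,0],
  [0,0,0,0,0,0,0],
])

```text
t: 8.15
tool_pos: [0.4283, -0.0177, 0.0081]
tool_rot: [2.074, 2.358, 0.001]
contact_force: [-1.9, 0.3, 5.1]
opening: 0.0124
```

>>> carry_out([
  [0,0,0.05,0,0,0,0],
  [-0.05,0.4,0,0,0,0,0],
  [-0.05,0.4,0,0,0,0,0],
  [-0.05,0.4,0,0,0,0,0],
  [-0.05,0.4,0,0,0,0,0],
  [-0.05,0.4,0,0,0,0,0],
  [-0.05,0.4,0,0,0,0,0],
  [-0.05,0.4,0,0,0,0,0],
  [-0.05,0.4,0,0,0,0,0],
  [-0.05,0.4,0,0,0,0,0],
  [-0.05,0.4,0,0,0,0,0],
  [-0.05,0.4,0,0,0,0,0],
])

```text
t: 9.35
tool_pos: [0.4138, 0.0933, 0.0085]
tool_rot: [-2.075, -2.359, 0.0]
contact_force: [-0.6, 0.1, -0.5]
opening: 0.0122
```

```bash
python3 - <<'E'
from h import *
S=ctrl.get_image("scene");T=ctrl.get_image("top")
a=cv2.resize(S['frame'][130:380,190:440],None,fx=1.6,fy=1.6);b=cv2.resize(T['frame'][150:400,240:490],None,fx=1.6,fy=1.6)
cv2.imwrite('pics/t4.png',np.hstack([a,b]))
for n in('pusher_handle','pusher_tip'):
    for im in (S,T): print(n,[(p,at_z(im,q,.012).round(4)) for p,q in mk(im,n)[:1]])
E
```

```text
pusher_handle [(0.89, array([ 0.4341, -0.0313,  0.012 ]))]
pusher_handle [(0.59, array([ 0.4209, -0.022 ,  0.012 ]))]
pusher_tip []
pusher_tip []
```

View pics/t4.png

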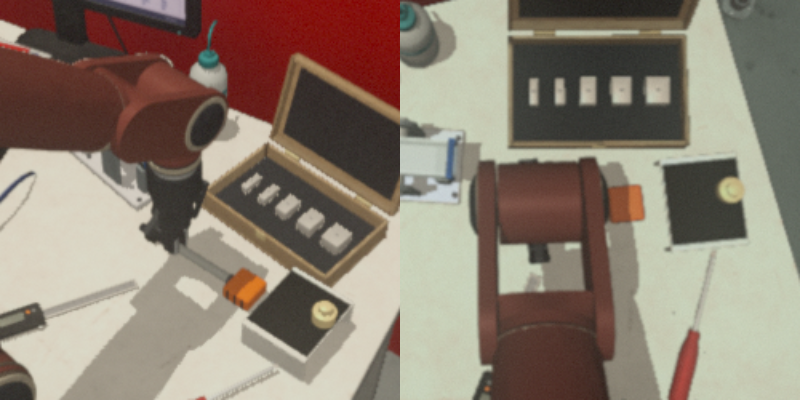

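>>> carry_out([
  [-0.05,0.4,0,0,0,0,0],
  [-0.03,0.2,0,0,0,0,0],
  [0,0,-0.04,0,0,0,0],
  [0,0,0,0,0,0,0.5],
  [0,0,0,0,0,0,0.5],
  [0,0,0,0,0,0,0.5],
  [0,0,0.6,0,0,0,0.5],
  [0,0,1,0,0,0,0.5],
  [0,0,1,0,0,0,0.9],
  [0,0,1,0,0,0,0.9],
  [0,0.6,1,0,0,0,0.9],
  [0,1,0,0,0,0,0.9],
])

```text
t: 10.85
tool_pos: [0.4148, 0.1475, 0.1269]
tool_rot: [2.074, 2.352, 0.01]
contact_force: [2.1, 0.1, 1.3]
opening: 0.0772
```

```bash
python3 - <<'E'
from h import *
S=ctrl.get_image("scene");T=ctrl.get_image("top")
a=cv2.resize(S['frame'][220:370,230:400],None,fx=4,fy=4);b=cv2.resize(T['frame'][200:350,270:440],None,fx=4,fy=4)
cv2.imwrite('pics/t5s.png',a);cv2.imwrite('pics/t5t.png',b)
for n in('pusher_handle','pusher_shaft','pusher_tip'):
    for im in (S,T): print(n,[(p,np.round(q),at_z(im,q,.012).round(4)) for p,q in mk(im,n)[:1]])
E
```

```text
pusher_handle [(0.83, array([338., 304.]), array([ 0.436 , -0.0129,  0.012 ]))]
pusher_handle [(0.59, array([371., 280.]), array([ 0.4209, -0.0095,  0.012 ]))]
pusher_shaft [(0.87, array([301., 283.]), array([0.4195, 0.0924, 0.012 ]))]
pusher_shaft []
pusher_tip [(0.91, array([275., 269.]), array([0.4061, 0.1667, 0.012 ]))]
pusher_tip []
```

View pics/t5t.png

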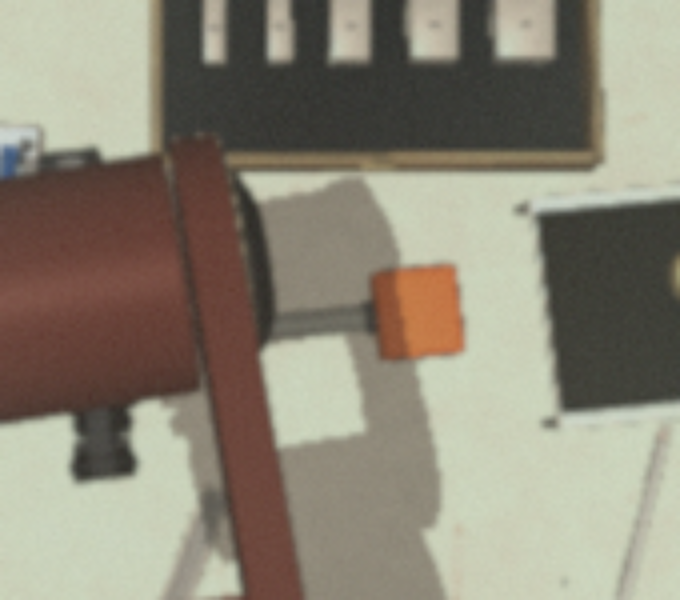

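View pics/t5s.png

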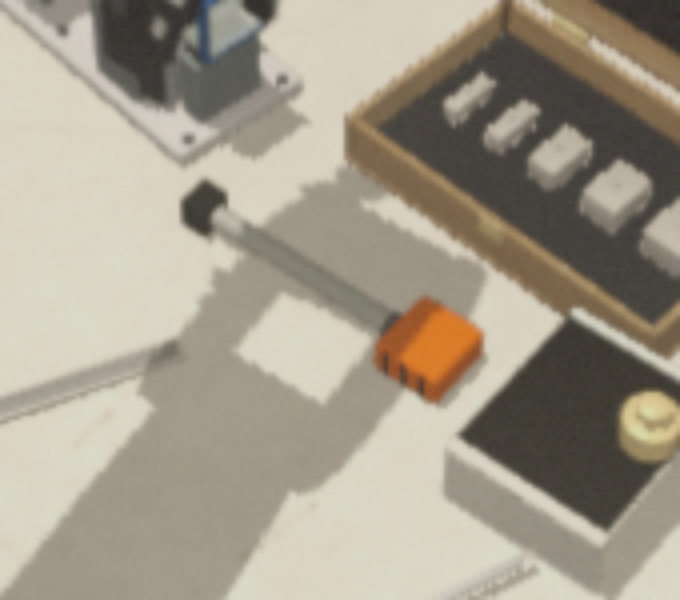

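```bash
python3 - <<'E'
from h import *
T=ctrl.get_image("top");S=ctrl.get_image("scene")
t=lambda u,v:(270+(u+.5)/4-.5,200+(v+.5)/4-.5)
s=lambda u,v:(230+(u+.5)/4-.5,220+(v+.5)/4-.5)
print('T back edge',[at_z(T,t(*p),.024)[:2].round(4) for p in((456,264),(464,350))])
print('T front',[at_z(T,t(*p),.024)[:2].round(4) for p in((385,268),(393,358))],[at_z(T,t(*p),.001)[:2].round(4) for p in((374,272),(381,360))])
print('T shaft',[at_z(T,t(*p),.012)[:2].round(4) for p in((370,318),(275,327))])
print('S top',[at_z(S,s(*p),.024)[:2].round(4) for p in((427,297),(484,338),(434,377),(378,340))])
print('S shaft',[at_z(S,s(*p),.012)[:2].round(4) for p in((390,322),(230,222))])
print('S headtop',[at_z(S,s(*p),.024)[:2].round(4) for p in((202,181),)])
print(ctrl.get_obs()['tool_pos'])
E
```

```text
T back edge [array([ 0.4517, -0.034 ]), array([ 0.4066, -0.0379])]
T front [array([0.4491, 0.0035]), array([ 0.4019, -0.0007])] [array([0.4485, 0.0068]), array([0.4013, 0.0031])]
T shaft [array([0.4232, 0.0101]), array([0.4177, 0.0607])]
S top [array([0.4478, 0.0043]), array([ 0.4492, -0.0384]), array([ 0.4098, -0.0374]), array([0.4062, 0.0023])]
S shaft [array([0.4269, 0.013 ]), array([0.4132, 0.1318])]
S headtop [array([0.4164, 0.1591])]
[0.41170308 0.14691149 0.12206929]
```

>>> carry_out([
  [0.09,-0.93,0,0,0,0,0.9],
  [0.09,-0.93,0,0,0,0,0.9],
  [0.09,-0.93,0,0,0,0,0.9],
  [0.09,-0.93,0,0,0,0,0.9],
  [0.09,-0.93,0,0,0,0,0.9],
  [0.09,-0.93,0,0,0,0,0.9],
  [0.09,-0.93,-0.4,0,0,0,0.9],
  [0,0,-0.8,0,0,0,0.9],
  [0,0,-0.8,0,0,0,0.9],
  [0,0,-0.8,0,0,0,0.9],
  [0,0,0,0,0,0,0.9],
  [0,0,0,0,0,0,0.9],
])

```text
t: 12.55
tool_pos: [0.4274, -0.0155, 0.0525]
tool_rot: [-2.075, -2.358, 0.001]
contact_force: [-0.4, 1.5, 1.1]
opening: 0.0767
```

```bash
python3 - <<'E'
from h import *
S=ctrl.get_image("scene")
cv2.imwrite('pics/t6s.png',cv2.resize(S['frame'][220:370,230:400],None,fx=4,fy=4))
o=ctrl.get_obs();print(o['tool_pos'],o['contact_force'])
E
```

```text
[ 0.42819242 -0.01553816  0.0533632 ] [-0.68269549 -0.21091673  0.16767505]
```

View pics/t6s.png

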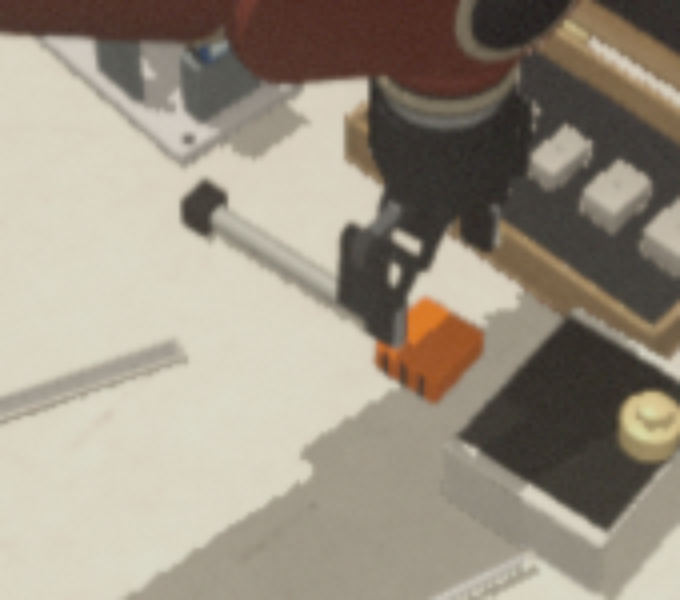

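>>> carry_out([
  [0,-0.04,-0.7,0,0,0,0.9],
  [0,0,-0.7,0,0,0,0.9],
  [0,0,-0.35,0,0,0,0.9],
  [0,0,-0.15,0,0,0,0.9],
  [0,0,0,0,0,0,0.65],
  [0,0,0,0,0,0,0.65],
  [0,0,0,0,0,0,0.65],
], grip_force=100)

```text
t: 13.3
tool_pos: [0.4284, -0.0164, 0.0059]
tool_rot: [2.074, 2.358, 0.001]
contact_force: [1.1, -0.0, -0.1]
opening: 0.0554
```

>>> carry_out([
  [0,0,-0.14,0,0,0,0.65],
  [0,0,0,0,0,0,0.3],
  [0,0,0,0,0,0,0.3],
  [0,0,0,0,0,0,0.3],
  [0,0,0,0,0,0,0.3],
])

```text
t: 13.8
tool_pos: [0.4282, -0.0164, 0.002]
tool_rot: [2.074, 2.358, 0.001]
contact_force: [-0.4, 0.3, 3.3]
opening: 0.0457
```

>>> carry_out([
  [0,0,0.4,0,0,0,0.3],
  [0,0,0.8,0,0,0,0.3],
  [0,0,1,0,0,0,0.3],
  [0,0,0.8,0,0,0,0.3],
  [0.3,0.1,0.32,0,0,-0.3,0.3],
  [0.3,0.1,0,0,0,-0.3,0.3],
  [0.3,0.1,0,0,0,-0.3,0.3],
  [0.3,0.1,0,0,0,-0.3,0.3],
  [0.3,0.1,0,0,0,-0.3,0.3],
  [0.1,0.1,0,0,0,-0.13,0.3],
  [0,0,0,0,0,0,0.3],
  [0,0,0,0,0,0,0.3],
])

```text
t: 15.0
tool_pos: [0.4672, -0.0012, 0.0843]
tool_rot: [-2.259, -2.182, 0.001]
contact_force: [-0.3, -0.8, -0.9]
opening: 0.0461
```

```bash
python3 - <<'E'
from h import *
S=ctrl.get_image("scene");T=ctrl.get_image("top")
cv2.imwrite('pics/t7s.png',cv2.resize(S['frame'][150:300,220:390],None,fx=4.5,fy=4,interpolation=cv2.INTER_CUBIC));cv2.imwrite('pics/t7t.png',cv2.resize(T['frame'][200:350,200:400],None,fx=4,fy=4,interpolation=cv2.INTER_CUBIC))
o=ctrl.get_obs();print(o['tool_pos'],o['contact_force'],o['tool_rot'],o['opening'])
l=[]
for n in('pusher_tip','tube_mouth','pusher_shaft','pivot'):
    r=[]
    for im in (S,T):
        m=mk(im,n)[:1]
        for p,q in m: print(n,p,np.round(q,1),at_z(im,q,.095).round(4));r.append(und(im,q))
    if len(r)==2: print('tri',tri(r))
E
```

```text
[ 0.46724274 -0.0013415   0.08441156] [ 0.55592508  0.61973194 -1.60474256] [-2.25954282e+00 -2.18221842e+00  5.63753441e-04] 0.04620432628865976
pusher_tip 0.87 [295.5 227.3] [0.4811 0.1725 0.095 ]
pusher_tip 0.65 [281.8 251.3] [0.4717 0.1769 0.095 ]
tri (array([0.47522974, 0.17348402, 0.09785183]), [np.float64(0.005031012002989716), np.float64(0.005031012002989597)])
tube_mouth 0.93 [288.2 228.2] [0.4668 0.1823 0.095 ]
tube_mouth 0.97 [273.3 247.6] [0.4787 0.1938 0.095 ]
tri (array([0.48011268, 0.19604447, 0.07628321]), [np.float64(0.0009459365199067033), np.float64(0.0009459365199067516)])
pusher_shaft 0.94 [312.8 243. ] [0.4742 0.1074 0.095 ]
pusher_shaft 0.82 [314.5 254.7] [0.4659 0.1125 0.095 ]
tri (array([0.46947643, 0.10943612, 0.09619008]), [np.float64(0.004851140640622684), np.float64(0.004851140640622732)])
pivot 0.96 [267.1 211.6] [0.4693 0.26   0.095 ]
pivot 0.72 [238.7 248.1] [0.4767 0.2616 0.095 ]
tri (array([0.47564009, 0.26414618, 0.08831783]), [np.float64(0.0023708721970297658), np.float64(0.002370872197029772)])
```

View pics/t7s.png

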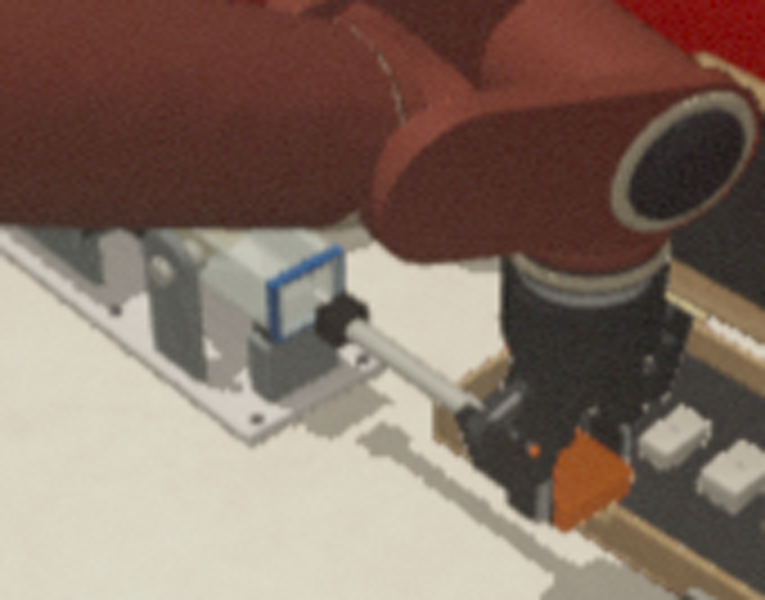

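View pics/t7t.png

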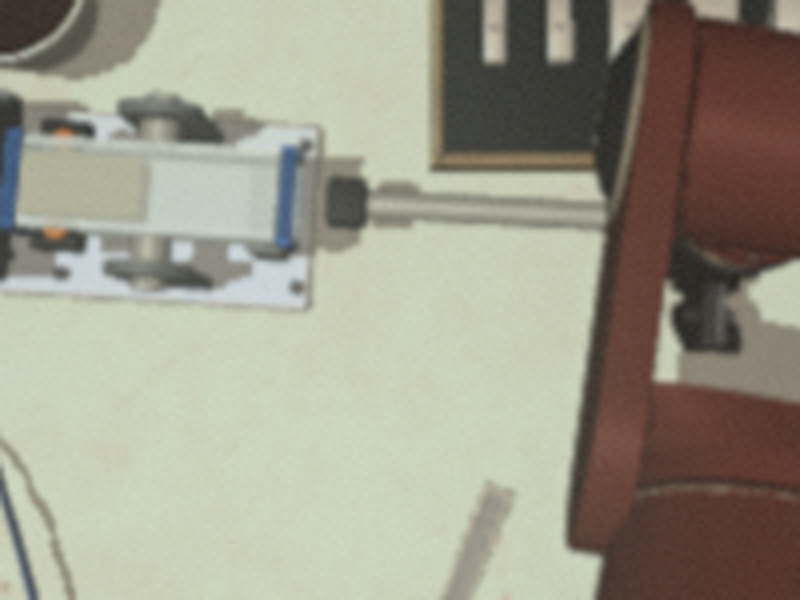

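```bash
python3 - <<'E'
from h import *
T=ctrl.get_image("top");S=ctrl.get_image("scene")
t=lambda u,v:(200+(u+.5)/4-.5,200+(v+.5)/4-.5)
s=lambda u,v:(220+(u+.5)/4.5-.5,150+(v+.5)/4-.5)
def L(n,im,a,b,z):
    A,B=at_z(im,a,z),at_z(im,b,z);d=A-B;print(n,A[:2].round(4),B[:2].round(4),round(np.degrees(np.arctan2(d[1],d[0])),2))
L('tube axis top',T,t(11,178),t(287,197),.119)
L('tube upper edge',T,t(22,133),t(275,155),.117)
L('tube lower edge',T,t(22,222),t(275,240),.117)
L('base edge',T,t(0,290),t(310,308),.012)
L('shaft',T,t(375,204),t(605,214),.095)
L('headtop',T,t(330,201),t(366,201),.107)
L('shaft S',S,s(365,330),s(465,400),.095)
print('mouth corners S (x=-70 plane)')
# intersect with plane of mouth using stand pose
o0=np.array([.4784,.2607,0]);ex=np.array([.0391,.9992,0]);ey=np.array([-.9992,.0391,0])
for p in((268,285),(343,247),(345,300),(272,340)):
    o,d=und(S,s(*p));k=(-.070-(o-o0)@ex)/(d@ex);X=o+k*d-o0;print(np.round([X@ex,X@ey,X[2]],4))
# head front: silhouette centre at plane tip
for p in((342,318),):
    o,d=und(S,s(*p));k=(-.097-(o-o0)@ex)/(d@ex);X=o+k*d-o0;print('head',np.round([X@ex,X@ey,X[2]],4))
# shaft point in S intersect vertical plane
E
```

```text
tube axis top [0.4808 0.3271] [0.4735 0.1953] 86.84
tube upper edge [0.5028 0.3234] [0.494  0.2018] 85.82
tube lower edge [0.4599 0.3214] [0.453  0.2006] 86.7
base edge [0.4334 0.3559] [0.426  0.1913] 87.42
shaft [0.4733 0.1542] [0.47  0.041] 88.32
headtop [0.4732 0.1755] [0.4734 0.1581] 90.82
shaft S [0.4788 0.1522] [0.4759 0.0764] 87.81
mouth corners S (x=-70 plane)
[-0.07    0.0272  0.1246]
[-0.07   -0.0237  0.1227]
[-0.07   -0.024   0.0791]
[-0.07    0.0268  0.0794]
head [-0.097   0.0011  0.1004]
```

>>> carry_out([
  [0.015,0.4,0,0,0,0,0.3],
  [0.015,0.4,0,0,0,0,0.3],
  [0.015,0.4,0,0,0,0,0.3],
  [0.015,0.4,0,0,0,0,0.3],
  [0,0,0,0,0,0,0.3],
])

```text
t: 16.1
tool_pos: [0.4691, 0.0401, 0.0845]
tool_rot: [-2.257, -2.185, -0.0]
contact_force: [0.2, 0.2, -0.8]
opening: 0.0462
```

```bash
python3 - <<'E'
from h import *
S=ctrl.get_image("scene");T=ctrl.get_image("top")
cv2.imwrite('pics/t8.png',np.hstack([cv2.resize(S['frame'][180:260,230:330],None,fx=4,fy=4,interpolation=cv2.INTER_CUBIC),cv2.resize(T['frame'][205:285,195:295],None,fx=4,fy=4,interpolation=cv2.INTER_CUBIC)]))
E
```

```text
(no output)
```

View pics/t8.png

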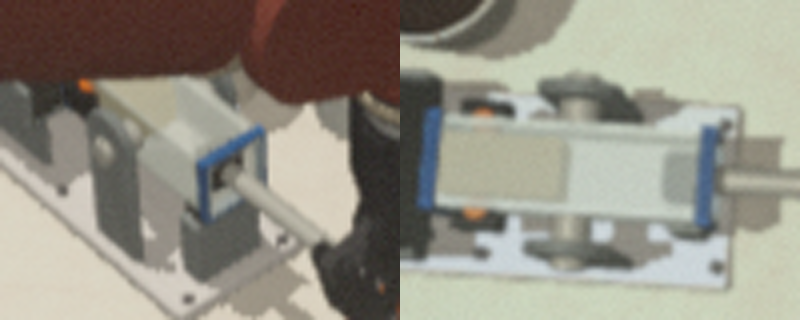

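>>> carry_out([
  [0.018,0.4,0,0,0,0,0.3],
  [0.018,0.4,0,0,0,0,0.3],
  [0.018,0.4,0,0,0,0,0.3],
  [0.018,0.4,0,0,0,0,0.3],
  [0.018,0.4,0,0,0,0,0.3],
  [0.018,0.4,0,0,0,0,0.3],
])

```text
t: 16.8
tool_pos: [0.4719, 0.0983, 0.0844]
tool_rot: [2.257, 2.181, -0.004]
contact_force: [0.7, -6.8, -1.8]
opening: 0.046
```

>>> carry_out([
  [0.018,0.4,0,0,0,0,0.3],
  [0.018,0.4,0,0,0,0,0.3],
  [0.018,0.4,0,0,0,0,0.3],
  [0.018,0.4,0,0,0,0,0.3],
  [0,0,0,0,0,0,0.3],
])

```text
t: 17.3
tool_pos: [0.4737, 0.1401, 0.0846]
tool_rot: [-2.258, -2.183, -0.001]
contact_force: [0.0, -0.3, -1.1]
opening: 0.0463
```

```bash
python3 - <<'E'
from h import *
S=ctrl.get_image("scene");T=ctrl.get_image("top")
cv2.imwrite('pics/t9.png',np.hstack([cv2.resize(S['frame'][150:270,200:340],None,fx=2.8,fy=2.8,interpolation=cv2.INTER_CUBIC),cv2.resize(T['frame'][195:315,140:280],None,fx=2.8,fy=2.8,interpolation=cv2.INTER_CUBIC)]))
o=ctrl.get_obs();print(o['tool_pos'],o['contact_force'])
E
```

```text
[0.47370059 0.13923482 0.08463823] [ 0.05257844  0.4021313  -0.06781916]
```

View pics/t9.png

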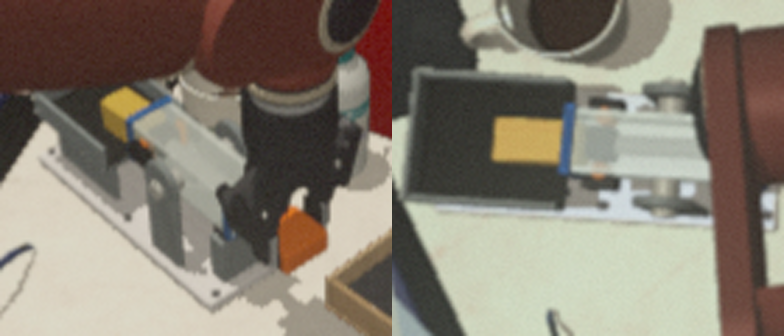

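>>> carry_out([
  [0.016,0.35,0,0,0,0,0.3],
  [0.016,0.35,0,0,0,0,0.3],
  [0.01,0.2,0,0,0,0,0.3],
  [0,0.06,0,0,0,0,0.3],
  [0,0,0,0,0,0,0.3],
])

```text
t: 17.9
tool_pos: [0.4747, 0.1631, 0.0846]
tool_rot: [-2.259, -2.183, -0.0]
contact_force: [-0.6, -0.7, -1.0]
opening: 0.0462
```

```bash
python3 - <<'E'
from h import *
S=ctrl.get_image("scene");T=ctrl.get_image("top")
cv2.imwrite('pics/t10.png',np.hstack([cv2.resize(S['frame'][150:270,200:340],None,fx=2.8,fy=2.8,interpolation=cv2.INTER_CUBIC),cv2.resize(T['frame'][195:315,140:280],None,fx=2.8,fy=2.8,interpolation=cv2.INTER_CUBIC)]))
o=ctrl.get_obs();print(o['tool_pos'],o['contact_force'])
E
```

```text
[0.47475077 0.16281662 0.08459423] [-1.0673121   0.56125192  0.1866835 ]
```

View pics/t10.png

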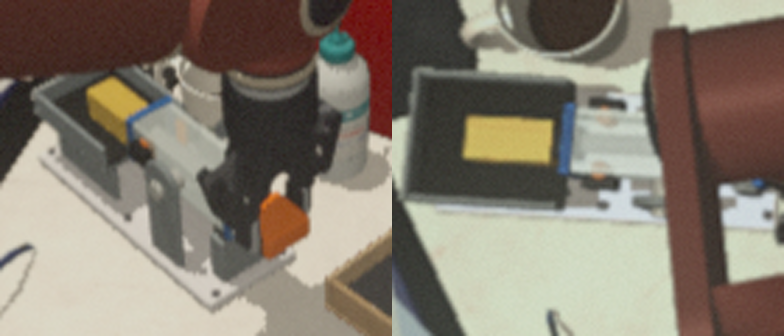

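>>> carry_out([
  [0,0,-0.1,0,0,0,0.3],
  [0,0,-0.08,0,0,0,0.3],
  [0,0,0,0,0,0,0.3],
])

```text
t: 18.3
tool_pos: [0.4744, 0.1625, 0.0795]
tool_rot: [-2.26, -2.182, 0.001]
contact_force: [0.6, -0.0, -1.0]
opening: 0.046
```

>>> carry_out([
  [0,0,-0.04,0,0,0,0.3],
  [0,0,0,0,0,0,0.65],
  [0,0,0,0,0,0,0.8],
  [0,0,0,0,0,0,0.9],
  [0,0,0,0,0,0,0.9],
  [0,0,0.2,0,0,0,0.9],
  [0,0,0.5,0,0,0,0.9],
  [0,0,1,0,0,0,0.9],
  [0,0,1,0,0,0,0.9],
  [0,0,1,0,0,0,0.9],
  [-0.5,-1,0.5,0,0,0,0.9],
  [-0.8,-1,0,0,0,0,0.9],
])

```text
t: 19.5
tool_pos: [0.4442, 0.1126, 0.1886]
tool_rot: [2.255, 2.181, 0.008]
contact_force: [0.7, -0.3, 1.1]
opening: 0.0767
```

>>> carry_out([
  [-0.5,-1,0,0,0,0,0.9],
  [-0.5,-1,0,0,0,0,0.9],
  [-0.5,-1,0,0,0,0,0.9],
  [-0.5,-1,0,0,0,0,0.9],
  [0,-1,0,0,0,0,0.9],
  [0,-1,0,0,0,0,0.9],
  [0,0,0,0,0,0,0.9],
  [0,0,0,0,0,0,0.9],
])

```text
t: 20.3
tool_pos: [0.3924, -0.0375, 0.185]
tool_rot: [2.261, 2.18, 0.002]
contact_force: [0.2, 0.0, -0.9]
opening: 0.0768
```

```bash
python3 - <<'E'
from h import *
S=ctrl.get_image("scene");T=ctrl.get_image("top")
cv2.imwrite('pics/t11.png',np.hstack([cv2.resize(S['frame'][150:270,200:340],None,fx=2.8,fy=2.8,interpolation=cv2.INTER_CUBIC),cv2.resize(T['frame'][195:315,140:280],None,fx=2.8,fy=2.8,interpolation=cv2.INTER_CUBIC)]))
save(S,'s11');save(T,'top11')
for n,z in(('mug',0),('wash_bottle',0),('weight',.048)):
    for im in (S,T): print(n,[(p,at_z(im,q,z).round(4)) for p,q in mk(im,n)[:1]])
o=ctrl.get_obs();print(o['tool_pos'],o['contact_force'],o['t'])
E
```

```text
mug []
mug [(0.25, array([0.4978, 0.3667, 0.    ]))]
wash_bottle [(0.37, array([0.6476, 0.2614, 0.    ]))]
wash_bottle [(0.58, array([0.6429, 0.2626, 0.    ]))]
weight [(0.48, array([ 0.4508, -0.1606,  0.048 ]))]
weight []
[ 0.39225078 -0.03684207  0.18402476] [ 0.33486945 -0.35790561  0.77800582] 20.7
```

View pics/t11.png

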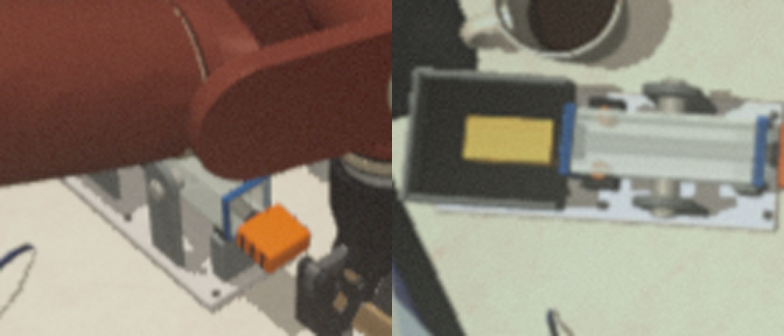

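View pics/s11.png

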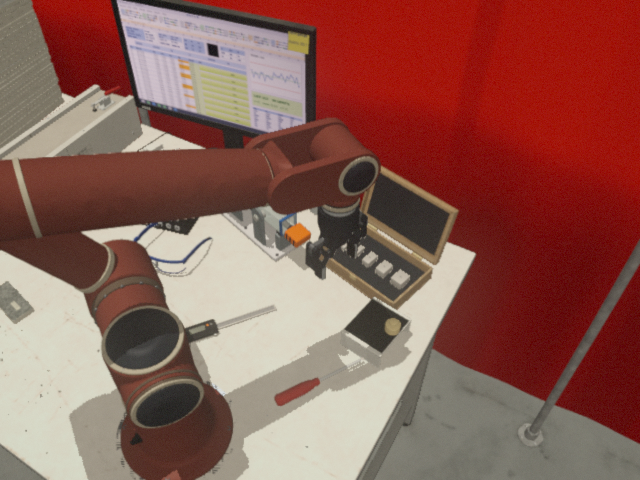

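```bash
python3 - <<'E'
from h import *
T=ctrl.get_image("top")
for u,v in((553,140),(464,138)): print(at_z(T,(140+u-392 if 0 else 140+(u-392)/2.8,195+v/2.8),.102))
print(ctrl.finish_job())
E
```

```text
[0.48092401 0.34057613 0.102     ]
[0.48145137 0.40197811 0.102     ]
the job is handed in; nothing more can be done
None
```

I did the three steps in the order asked and handed the job in at about 21 s of the 69 s allowed.

- **Tipping:** I pushed the tube over with the closed fingers until it lay on its stop. The push ended at about 30 N on the tool.
- **Pusher:** I drew it out by its shaft from under the riser, put it down on the bench and took it again by its orange handle.
- **Pushing:** I pushed it through the mouth until the block came out. The force was about 7 N when I checked it on the way and about zero at the end. The pusher stays in the tube, released.

**Last checks:**
- The top picture shows the tube still level and the block lying in the tray. The block's rear is at y ≈ 0.341 m and the tube's exit at about 0.331 m, so it is about 10 mm clear.
- The arm was clear of everything at the end, with no force on the tool.
- **Bottle and weight:** Both were found within a few mm of where they started. The bottle was seen in both cameras and the weight only in the scene camera, with fairly low confidence.
- **Mug:** The mug check failed. The arm hid it from the scene camera, and the top camera gave one low-confidence mark (0.25) about 85 mm from where the mug started. I judged that mark false because the mug looks unmoved in the top picture.

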